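# Put the brass lens away and close its case

### The job

Put the brass-ringed lens away: set it down flat on the floor of the open compartment of the metal case, lowering it in rather than dropping it. Then slide the orange cover fully shut over it. Leave the blue-ringed optic standing where it is.

Things in the scene. Friction and masses are not known exactly. Their poses are not given: they have to be found in the camera images.
- lens: Lens in a brass-coloured cell: loose upright cylinder 30 mm across, 24 mm high, pale glass on top, about 45 g, standing on the black breadboard (top at z = 0.012 m) left or right of the case; a blue-ringed look-alike stands on the other side. Origin: centre of its underside; z up.
- blue_optic: Look-alike optic with a blue ring, same size and shape (30 mm across, 24 mm high), loose on the breadboard. It is to be left alone. Origin: centre of its underside; z up.
- case: Aluminium case bolted to the breadboard, 108 mm wide (y). Origin: underside, below the centre of its open compartment; z up. Inside: x -55 to 55, y -48 to 48 mm; dark floor 6 mm, rim 36 mm above the origin. A solid deck at rim height, x 61 to 192 mm, carries the parked cover. Rails along both long edges rise to 44 mm; outer wall at x -61 mm; feet reach y -70 and 70 mm.
- cover (a joint): Slide of the flat orange cover (121 by 102 mm; top 41 mm above the case's origin), m: 0 = shut (end stop), 0.125 = fully open on the deck; starts over 0.1. Opens along the case's +x. Handle: black upright rib, 12 mm thick (x), 50 mm long (y), 41 to 63 mm above the case's origin, centred at case x = joint value, y = 0. About 1.5 N friction; stays where left.
Mind the look-alikes: they are no part of the job. What is shaped like the lens but pink is not meant.

How it is judged:
By the outcome, as a careful person would: the job done as asked, in the order asked, and still so for the second after the job is handed in, with the robot touching nothing.
It also fails if it takes over 53 s, if anything falls off the work surface, if the arm or the gripper's body presses on something with over 40 N, if the wrist force passes 120 N, or if a joint passes its speed limit or range.

### The arm

A 6-joint arm with a two-finger parallel gripper is mounted at the origin on the work surface. World frame = base frame: x ahead of the robot, y to its left, z up, the work surface at z = 0. Lengths are in m, angles in degrees, forces in N, time in s.
With the tool pointing down it reaches from about 0.4 to 0.825 m from the base axis. Payload 7 kg.
Tool frame: the origin (TCP) lies on the mounting face of the last link; the fingertips stand 178 mm ahead of it and the grasp point (between the pads) lies 159 mm ahead of it; z points along the fingers, y is the direction in which the jaws open and shut (so a half turn about z gives the same grasp; the last joint's range is limited). The gripper opens to 88 mm and grips with 3 to 60 N. Pads are 19 mm wide; open, the fingers measure 130 mm over their backs; the gripper's body (78 mm by 193 mm) begins 47 mm behind the grasp point.
Start: joints at [89.674, 20.546, 0.682, 0, -70.136, -16.507], TCP at [0.195, 0.646, 0.405] pointing down, gripper open.
Joint ranges: [-176.03, 176.03], [-82.01, 121.73], [-58.28, 71.71], [-173.87, 95.51], [-174.79, -0.11], [-173.66, 173.66]. Speed limits (degrees/s): [136.94, 136.94, 172.46, 180, 180, 180].

### API

Orientations are given as [roll, pitch, yaw] about the fixed x, y, z axes, in that order (R = Rz(yaw) Ry(pitch) Rx(roll)).
In Python, from plant import r gives the robot as it stands. The module is installed in compiled form; this text tells all that it offers.
- The arm moves only by the tool carry_out, never from a script. Its argument "plan" is a list of rows, each a list of 3 entries, a list of its own where there are three numbers: the shift along the tool's x, y, z in m, then the turn, a rotation vector about the tool's x, y, z in degrees, then the closure in counts, from 0 (fully open) to 255 (shut). In form: [[[x, y, z], [ax, ay, az], hand], ...]. A call has 1 to 12 rows; each row shifts and turns the commanded pose from where the row before left it, along the tool's axes as they then stand; what a row does not reach is not made up. A row lasts 1/12 s, in which the tool goes at most 41.7 mm and 7.16 degrees, less where a joint would pass 70% of its speed; a pose out of reach is approached as far as the arm can. A call is refused whole if a number of a shift passes 0.0417 or a number of a turn 7.16, either way. A call with a gripper value outside its range is refused whole. The fingers move at their own pace and stop on an object; "grip_force" is the grip in N (left out, the last holds). Time passes only in rows, so rows that do not move let the fingers close. It gives the time, the measured TCP pose, the force and the opening at its end, in the units of the state.
- r.get_state(): the state, without advancing time (a new reading comes with each control period).
- r.capture(name): name is "scene" or "top" or "wrist"; returns the picture (480x640x3 uint8, red, green, blue); there is no depth.
- r.get_calibration(name): a dict with "K" (3x3 intrinsics, pixels), "D" ([k1, k2, p1, p2, k3] as OpenCV has them; the pictures are not rectified), "rvec" (rotation vector, rad) and "tvec" (3), from world to camera coordinates, as OpenCV has them. Camera axes: x right, y down, z forward; pixel columns grow to the right and rows downward; lengths in m; the calibration is good to about 2 mm. A picture is of the moment at which its call begins: read the wrist's pose just before it. get_calibration takes no time and is no camera call; for the wrist camera it gives the pose at the moment of the call.
- r.close_job(): hands the job in, once; it reports no verdict.
The state is a dict: "time_s": time; "joints": joint angles; "qd": joint speeds; "joint_torque": joint torques, N m; "tcp_pos": TCP position; "eef_rot": TCP orientation; "contact_force": force on the tool from outside, world axes, zero at the start; "moment": the same for the moment, N m; "gripper_width": finger opening in m.
Only numpy, scipy, OpenCV 4.12 (cv2) and the standard library are available. Lean on these libraries where they do the work, as an engineer would, in place of code of your own. Each camera call takes 0.05 s, during which the arm holds its last target. There are 200 camera calls.

## Working session

There is one attempt and no reset: what is moved stays moved. The work goes in short steps, Python scripts to look and compute and a tool call to move; the robot and the scene stay as the last step left them, time stands still between calls to the robot, and variables do not carry over. Pictures are saved under pics/ and viewed, about 8 in all and at most 12, crops included, and the job is handed in when it is done.

Besides the shell and the picture viewer there is one more tool, called after ">>>" as name(argument=value, ...), one argument or row to a line, values as JSON. carry_out: Moves the arm, as the interface text tells. Its arguments: {"type":"object","properties":{"plan":{"type":"array","items":{"type":"array"}},"grip_force":{"type":"number"}},"required":["plan"]}

```bash
mkdir -p pics
python3 - <<'E'
from plant import r
import cv2,numpy as np
for n in("top","scene"):
    im=r.capture(n);cv2.imwrite(f"pics/{n}0.png",im[:,:,::-1])
    c=r.get_calibration(n);print(n,np.round(c["K"],1).tolist(),c["D"],c["rvec"],c["tvec"])
s=r.get_state();print(s["time_s"],s["tcp_pos"],s["eef_rot"],s["gripper_width"])
E
```

```text
top [[495.6, 0.0, 314.6], [0.0, 495.6, 243.0], [0.0, 0.0, 1.0]] [-0.09821385  0.          0.          0.          0.        ] [ 2.12415405 -2.13931828  0.1771767 ] [-0.04825442  0.41459788  1.25723002]
scene [[462.4, 0.0, 323.4], [0.0, 462.4, 241.5], [0.0, 0.0, 1.0]] [-0.01777585  0.          0.          0.          0.        ] [ 1.48974001  2.38962557 -0.6149163 ] [ 0.20399625 -0.2907928   1.11334192]
0.1 [0.19541913 0.64591794 0.40380571] [ 1.79913756e+02 -7.01551851e-03 -1.68390609e+01] 0.08772593479278283
```

View pics/top0.png

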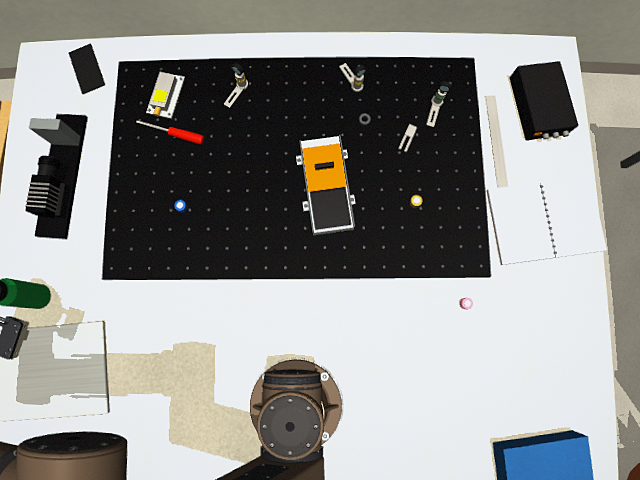

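View pics/scene0.png

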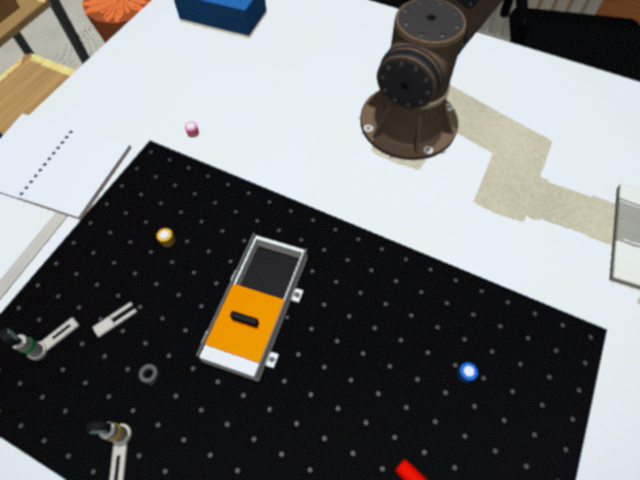

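The top view shows the brass lens at (416,200), the blue optic at (180,205), and the case's open compartment near (330,210). The handle is at (324,166) and the pink decoy at (466,303). The scene view agrees: lens at (165,236), handle at (244,319).

```bash
cat > h.py <<'E'
import cv2,numpy as np
from plant import r
def ray(c,uv):
    p=cv2.undistortPoints(np.array([[uv]],float),np.array(c["K"]),np.array(c["D"]))[0,0]
    R=cv2.Rodrigues(np.array(c["rvec"],float))[0];t=np.array(c["tvec"],float).ravel()
    return -R.T@t, R.T@np.array([p[0],p[1],1])
def onz(c,uv,z):
    o,d=ray(c,uv);return o+d*(z-o[2])/d[2]
def blobs(m,amin=20):
    cs,_=cv2.findContours(m.astype(np.uint8),cv2.RETR_EXTERNAL,cv2.CHAIN_APPROX_NONE)
    return sorted([k for k in cs if cv2.contourArea(k)>=amin],key=cv2.contourArea,reverse=True)
def hsv(im):return cv2.cvtColor(im,cv2.COLOR_RGB2HSV)
def ctr(k):
    M=cv2.moments(k);return (M["m10"]/M["m00"],M["m01"]/M["m00"])
E
cat > m.py <<'E'
from h import *
for n,box,cbox in(("top",(395,180,440,220),(290,125,365,245)),("scene",(145,220,190,255),(190,230,315,385))):
    im=r.capture(n);c=r.get_calibration(n)
    x0,y0,x1,y1=box;v=im[y0:y1,x0:x1].max(2)>110
    k=blobs(v)[0];p=np.array(ctr(k))+[x0,y0];print(n,"lens",p,cv2.contourArea(k),"z.036",onz(c,p,.036).round(4),"z.024",onz(c,p,.024).round(4))
    H=hsv(im);x0,y0,x1,y1=cbox;S=H[y0:y1,x0:x1]
    o=(S[...,0]>8)&(S[...,0]<25)&(S[...,1]>180)&(S[...,2]>120)
    k=blobs(o)[0];P=cv2.boxPoints(cv2.minAreaRect(k))+[x0,y0]
    W=np.array([onz(c,q,.053) for q in P]);print("cover",W[:,:2].round(4).tolist(),W.mean(0).round(4))
    hole=np.zeros(o.shape,np.uint8);cv2.drawContours(hole,[k],-1,1,-1);h=blobs((hole>0)&~o,15)
    for q in h[:2]:
        R=cv2.minAreaRect(q);B=cv2.boxPoints(R)+[x0,y0];print("handle",np.array(ctr(q))+[x0,y0],[onz(c,b,.075)[:2].round(4).tolist() for b in B],onz(c,np.array(ctr(q))+[x0,y0],.07).round(4))
    # dark compartment floor
    cv2.imwrite(f"pics/{n}_c.png",cv2.resize(im[y0:y1,x0:x1,::-1],None,fx=5 if n=="top" else 4,fy=5 if n=="top" else 4,interpolation=cv2.INTER_CUBIC))
E
python3 m.py
```

```text
top lens [416.1532567  200.10344828] 87.0 z.036 [ 0.5277 -0.3217  0.036 ] z.024 [ 0.5308 -0.3242  0.024 ]
cover [[0.6678, -0.0191], [0.6827, -0.1206], [0.5618, -0.1353], [0.5475, -0.0356]] [ 0.6149 -0.0777  0.053 ]
handle [323.92307692 165.36996337] [[0.617, -0.0518], [0.6239, -0.1004], [0.6078, -0.1024], [0.601, -0.0539]] [ 0.6139 -0.0771  0.07  ]
scene lens [163.81584362 234.52469136] 162.0 z.036 [ 0.5306 -0.3222  0.036 ] z.024 [ 0.5266 -0.3295  0.024 ]
cover [[0.683, -0.1206], [0.5578, -0.1449], [0.5514, -0.0365], [0.6742, -0.0198]] [ 0.6166 -0.0804  0.053 ]
handle [244.21136174 318.88387636] [[0.6317, -0.0977], [0.617, -0.1015], [0.6096, -0.0507], [0.6242, -0.0474]] [ 0.6193 -0.0759  0.07  ]
```

View pics/top_c.png

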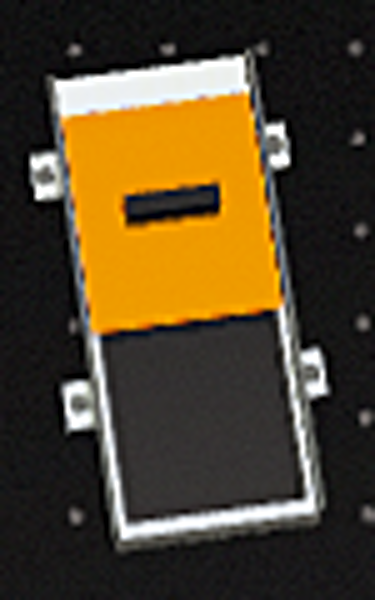

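Run:
```python
from h import *
c=r.get_calibration("top");print("cam",ray(c,(320,240))[0])
a=np.radians(7.9);ux=np.array([np.cos(a),np.sin(a)]);cv=np.array([.6155,-.0785])
f=lambda x,y,z:onz(c,(290+(x+.5)/5-.5,125+(y+.5)/5-.5),z)
for nm,x,y,z in(("deck end L",50,82,.048),("deck end R",248,58,.048),("inner rim L",125,522,.048),("inner rim R",300,497,.048),("floor? L",125,522,.018),("outer bot L",120,548,.048),("cover edge L",92,333,.053),("cover edge R",283,308,.053)):
    p=f(x,y,z);print(nm,p.round(4),"along",((p[:2]-cv)@ux).round(4))
```

```text
cam [ 0.19690707 -0.05447755  1.30885715]
deck end L [ 0.6904 -0.0129  0.048 ] along 0.0833
deck end R [ 0.7033 -0.1195  0.048 ] along 0.0814
inner rim L [ 0.4489 -0.0515  0.048 ] along -0.1613
inner rim R [ 0.4615 -0.1426  0.048 ] along -0.1613
floor? L [ 0.4549 -0.0515  0.018 ] along -0.1553
outer bot L [ 0.4352 -0.0488  0.048 ] along -0.1745
cover edge L [ 0.5491 -0.0349  0.053 ] along -0.0598
cover edge R [ 0.5619 -0.1353  0.053 ] along -0.0609
```

>>> carry_out(
  plan=[
    [[0, 0, 0], [0, 0, -6.19], 0],
    [[0, 0, 0], [0, 0, -6.19], 0],
    [[0, 0, 0], [0, 0, -6.18], 0],
    [[0, 0, 0], [0, 0, -6.18], 0],
    [[0.02, 0.03, 0], [0, 0, 0], 0],
    [[0.02, 0.03, 0], [0, 0, 0], 0],
    [[0.02, 0.03, 0], [0, 0, 0], 0],
    [[0.02, 0.03, 0], [0, 0, 0], 0],
    [[0.02, 0.03, 0], [0, 0, 0], 0],
    [[0.02, 0.03, 0], [0, 0, 0], 0],
    [[0.02, 0.03, 0], [0, 0, 0], 0],
    [[0.02, 0.03, 0], [0, 0, 0], 0],
  ],
)

```text
time_s: 1.2
tcp_pos: [0.3878, 0.4288, 0.4047]
eef_rot: [-180.0, -0.0, 7.9]
contact_force: [0.2, 0.1, -0.7]
gripper_width: 0.0876
```

>>> carry_out(
  plan=[
    [[0.02, 0.03, 0], [0, 0, 0], 0],
    [[0.02, 0.03, 0], [0, 0, 0], 0],
    [[0.012, 0.03, 0], [0, 0, 0], 0],
    [[0, 0.036, 0], [0, 0, 0], 0],
    [[0, 0.036, 0], [0, 0, 0], 0],
    [[0, 0.036, 0], [0, 0, 0], 0],
    [[0, 0.036, 0], [0, 0, 0], 0],
    [[0, 0.036, 0], [0, 0, 0], 0],
    [[0, 0.036, 0], [0, 0, 0], 0],
    [[0, 0.036, 0], [0, 0, 0], 0],
    [[0, 0.036, 0], [0, 0, 0], 0],
    [[0, 0.036, 0], [0, 0, 0], 0],
  ],
)

```text
time_s: 2.2
tcp_pos: [0.4951, 0.0257, 0.4049]
eef_rot: [-180.0, -0.0, 7.9]
contact_force: [0.9, -1.1, 0.5]
gripper_width: 0.0872
```

>>> carry_out(
  plan=[
    [[-0.0014, 0.035, 0], [0, 0, 0], 0],
    [[-0.0014, 0.035, 0], [0, 0, 0], 0],
    [[-0.0014, 0.035, 0], [0, 0, 0], 0],
    [[-0.0014, 0.035, 0.01], [0, 0, 0], 0],
    [[-0.0014, 0.035, 0.01], [0, 0, 0], 0],
    [[-0.0014, 0.035, 0.02], [0, 0, 0], 0],
    [[-0.0014, 0.035, 0.02], [0, 0, 0], 0],
    [[-0.0014, 0.035, 0.02], [0, 0, 0], 0],
    [[-0.0014, 0.035, 0.02], [0, 0, 0], 0],
    [[-0.0014, 0.035, 0], [0, 0, 0], 0],
    [[0, 0, 0], [0, 0, 0], 0],
    [[0, 0, 0], [0, 0, 0], 0],
  ],
)

```text
time_s: 3.2
tcp_pos: [0.5293, -0.323, 0.3034]
eef_rot: [-180.0, 0.1, 7.7]
contact_force: [-0.5, 1.1, -0.6]
gripper_width: 0.0876
```

Run:
```python
from h import *
c=r.get_calibration("wrist");im=r.capture("wrist");cv2.imwrite("pics/w1.png",im[:,:,::-1])
s=r.get_state();print(s["tcp_pos"],s["eef_rot"])
H=hsv(im);m=(H[...,0]>10)&(H[...,0]<35)&(H[...,1]>110)&(H[...,2]>70)
for k in blobs(m,60)[:3]:
    (u,v),ra=cv2.minEnclosingCircle(k);print(u,v,ra,ctr(k),onz(c,(u,v),.036).round(4))
```

```text
[ 0.52941694 -0.32187364  0.30398053] [-1.79969333e+02  5.98480036e-02  7.80103550e+00]
460.5 370.5 178.6575927734375 (478.6016249214471, 372.90389622048656) [ 0.4445 -0.4459  0.036 ]
14.5 82.5 80.81160736083984 (9.687847899949396, 109.09571314971444) [ 0.6111 -0.1146  0.036 ]
318.3798522949219 243.21731567382812 23.339069366455078 (318.0658522396742, 244.13461314717858) [ 0.5316 -0.3219  0.036 ]
```

View pics/w1.png

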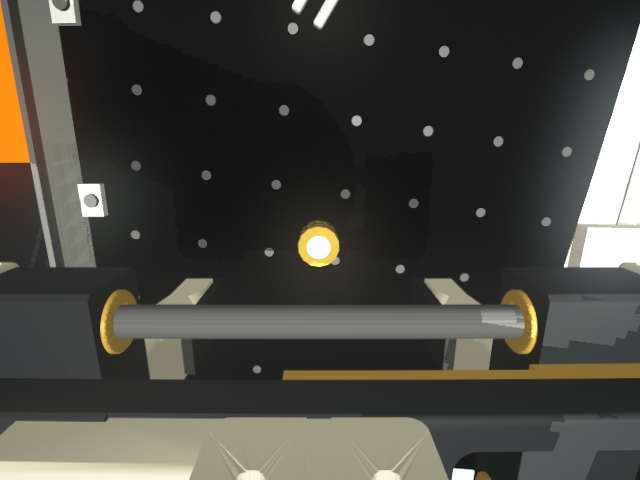

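The wrist view shows the lens between the fingers, with its glass centre at (319,247). That ray gives about (0.530, -0.322), which agrees with the top and scene views.

>>> carry_out(
  plan=[
    [[0.001, 0, 0.01], [0, 0, 0], 0],
    [[0, 0, 0.015], [0, 0, 0], 0],
    [[0, 0, 0.015], [0, 0, 0], 0],
    [[0, 0, 0.015], [0, 0, 0], 0],
    [[0, 0, 0.015], [0, 0, 0], 0],
    [[0, 0, 0.015], [0, 0, 0], 0],
    [[0, 0, 0.012], [0, 0, 0], 0],
    [[0, 0, 0.008], [0, 0, 0], 0],
    [[0, 0, 0.004], [0, 0, 0], 0],
    [[0, 0, 0], [0, 0, 0], 0],
    [[0, 0, 0], [0, 0, 0], 0],
  ],
  grip_force=15,
)

```text
time_s: 4.17
tcp_pos: [0.531, -0.3209, 0.196]
eef_rot: [180.0, -0.0, 7.9]
contact_force: [0.3, -1.4, 0.1]
gripper_width: 0.0876
```

>>> carry_out(
  plan=[
    [[0, 0, 0], [0, 0, 0], 100],
    [[0, 0, 0], [0, 0, 0], 150],
    [[0, 0, 0], [0, 0, 0], 200],
    [[0, 0, 0], [0, 0, 0], 255],
    [[0, 0, 0], [0, 0, 0], 255],
    [[0, 0, 0], [0, 0, 0], 255],
    [[0, 0, 0], [0, 0, 0], 255],
    [[0, 0, 0], [0, 0, 0], 255],
    [[0, 0, 0], [0, 0, 0], 255],
    [[0, 0, 0], [0, 0, 0], 255],
  ],
)

```text
time_s: 5.0
tcp_pos: [0.5307, -0.321, 0.1956]
eef_rot: [-180.0, 0.0, 7.9]
contact_force: [0.3, 0.8, -0.3]
gripper_width: 0.0293
```

>>> carry_out(
  plan=[
    [[0, 0, -0.006], [0, 0, 0], 255],
    [[0, 0, -0.015], [0, 0, 0], 255],
    [[0, 0, -0.025], [0, 0, 0], 255],
    [[0, 0, -0.025], [0, 0, 0], 255],
    [[0, 0, -0.025], [0, 0, 0], 255],
    [[0, -0.01, -0.014], [0, 0, 0], 255],
    [[0, -0.02, -0.006], [0, 0, 0], 255],
    [[0, -0.025, 0], [0, 0, 0], 255],
    [[0, -0.025, 0], [0, 0, 0], 255],
    [[0, -0.025, 0], [0, 0, 0], 255],
    [[0.002, -0.025, 0], [0, 0, 0], 255],
    [[0.002, -0.025, 0], [0, 0, 0], 255],
  ],
)

```text
time_s: 6.0
tcp_pos: [0.5126, -0.1655, 0.3117]
eef_rot: [-180.0, 0.0, 7.9]
contact_force: [0.2, 0.1, -0.3]
gripper_width: 0.0294
```

>>> carry_out(
  plan=[
    [[0, -0.025, 0], [0, 0, 0], 255],
    [[0, -0.022, 0], [0, 0, 0], 255],
    [[0, -0.015, 0], [0, 0, 0], 255],
    [[0, -0.008, 0], [0, 0, 0], 255],
    [[0, -0.0035, 0], [0, 0, 0], 255],
    [[0, 0, 0], [0, 0, 0], 255],
    [[0, 0, 0], [0, 0, 0], 255],
  ],
)

```text
time_s: 6.58
tcp_pos: [0.5033, -0.0944, 0.3117]
eef_rot: [180.0, 0.0, 7.9]
contact_force: [0.2, -1.1, -0.3]
gripper_width: 0.0299
```

Run:
```python
from h import *
s=r.get_state();print(s["tcp_pos"],s["eef_rot"],s["gripper_width"],s["time_s"])
c=r.get_calibration("wrist");im=r.capture("wrist");cv2.imwrite("pics/w2.png",im[:,:,::-1])
o=np.array([.5085,-.0933]);a=np.radians(7.9);R=np.array([[np.cos(a),-np.sin(a)],[np.sin(a),np.cos(a)]])
from h import cv2
for x,y,z in((-55,48,48),(-55,-48,48),(47,48,53),(47,-48,53),(102,25,75),(102,-25,75)):
    p=np.append(o+R@[x/1e3,y/1e3],z/1e3);uv=cv2.projectPoints(p.reshape(1,3),np.array(c["rvec"]),np.array(c["tvec"]),np.array(c["K"]),np.array(c["D"]))[0].ravel();print(x,y,uv.round(0))
```

```text
[ 0.50325265 -0.09440627  0.31168695] [1.79996931e+02 2.17940708e-03 7.91282321e+00] 0.02985205616543196 6.5833
-55 48 [253. 314.]
-55 -48 [384. 314.]
47 48 [245. 173.]
47 -48 [393. 173.]
102 25 [274.  75.]
102 -25 [364.  75.]
```

View pics/w2.png

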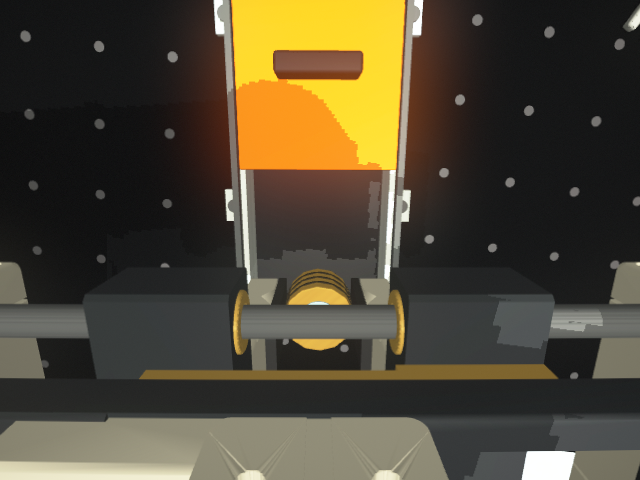

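The wrist view shows the lens held at (319,310) and the case centred at column 318. The cover edge is at row 170 and the handle spans rows 51–78. That matches my model within about 2 mm, so I'll lower it.

>>> carry_out(
  plan=[
    [[0, 0, 0.01], [0, 0, 0], 255],
    [[0, 0, 0.015], [0, 0, 0], 255],
    [[0, 0, 0.015], [0, 0, 0], 255],
    [[0, 0, 0.015], [0, 0, 0], 255],
    [[0, 0, 0.015], [0, 0, 0], 255],
    [[0, 0, 0.013], [0, 0, 0], 255],
    [[0, 0, 0.01], [0, 0, 0], 255],
    [[0, 0, 0.007], [0, 0, 0], 255],
    [[0, 0, 0.004], [0, 0, 0], 255],
    [[0, 0, 0.003], [0, 0, 0], 255],
    [[0, 0, 0], [0, 0, 0], 255],
    [[0, 0, 0], [0, 0, 0], 255],
  ],
)

```text
time_s: 7.63
tcp_pos: [0.5035, -0.0941, 0.205]
eef_rot: [180.0, -0.0, 7.9]
contact_force: [0.4, -0.7, 0.8]
gripper_width: 0.0297
```

>>> carry_out(
  plan=[
    [[0, 0, 0.001], [0, 0, 0], 255],
    [[0, 0, 0.001], [0, 0, 0], 255],
    [[0, 0, 0], [0, 0, 0], 255],
    [[0, 0, 0], [0, 0, 0], 255],
    [[0, 0, 0], [0, 0, 0], 255],
  ],
)

```text
time_s: 8.05
tcp_pos: [0.5033, -0.0941, 0.2028]
eef_rot: [180.0, -0.0, 7.9]
contact_force: [-1.1, 0.2, 0.2]
gripper_width: 0.0297
```

>>> carry_out(
  plan=[
    [[0, 0, 0.0005], [0, 0, 0], 255],
    [[0, 0, 0.0005], [0, 0, 0], 255],
    [[0, 0, 0], [0, 0, 0], 255],
    [[0, 0, 0], [0, 0, 0], 255],
    [[0, 0, 0], [0, 0, 0], 255],
  ],
)

```text
time_s: 8.47
tcp_pos: [0.5032, -0.0942, 0.2016]
eef_rot: [180.0, 0.0, 7.9]
contact_force: [-0.8, -0.1, -0.5]
gripper_width: 0.0295
```

>>> carry_out(
  plan=[
    [[0, 0, 0.0005], [0, 0, 0], 255],
    [[0, 0, 0], [0, 0, 0], 255],
    [[0, 0, 0], [0, 0, 0], 255],
  ],
)

```text
time_s: 8.72
tcp_pos: [0.5032, -0.0941, 0.2016]
eef_rot: [180.0, -0.0, 7.9]
contact_force: [-1.9, 1.1, 4.3]
gripper_width: 0.0296
```

>>> carry_out(
  plan=[
    [[0, 0, 0.0005], [0, 0, 0], 255],
    [[0, 0, 0], [0, 0, 0], 255],
    [[0, 0, 0], [0, 0, 0], 255],
  ],
)

```text
time_s: 8.97
tcp_pos: [0.5032, -0.0941, 0.2015]
eef_rot: [180.0, -0.0, 7.9]
contact_force: [-2.4, 1.5, 9.5]
gripper_width: 0.0291
```

>>> carry_out(
  plan=[
    [[0, 0, -0.0005], [0, 0, 0], 255],
    [[0, 0, 0], [0, 0, 0], 160],
    [[0, 0, 0], [0, 0, 0], 145],
    [[0, 0, 0], [0, 0, 0], 135],
    [[0, 0, 0], [0, 0, 0], 135],
    [[0, 0, 0], [0, 0, 0], 135],
    [[0, 0, 0], [0, 0, 0], 135],
  ],
)

```text
time_s: 9.55
tcp_pos: [0.5032, -0.0942, 0.2011]
eef_rot: [180.0, 0.0, 7.9]
contact_force: [0.1, -0.4, 0.1]
gripper_width: 0.0411
```

>>> carry_out(
  plan=[
    [[0, 0, -0.004], [0, 0, 0], 135],
    [[0, 0, -0.008], [0, 0, 0], 135],
    [[0, 0, -0.012], [0, 0, 0], 135],
    [[0, 0, -0.015], [0, 0, 0], 135],
    [[0, 0, -0.015], [0, 0, 0], 135],
    [[0, 0, -0.015], [0, 0, 0], 135],
    [[0, 0, -0.015], [0, 0, 0], 135],
    [[0, 0, -0.015], [0, 0, 0], 135],
    [[0, 0, -0.008], [0, 0, 0], 135],
    [[0, 0, -0.003], [0, 0, 0], 135],
    [[0, 0, 0], [0, 0, 0], 135],
  ],
)

```text
time_s: 10.47
tcp_pos: [0.5033, -0.0941, 0.312]
eef_rot: [-180.0, -0.1, 7.9]
contact_force: [-0.1, -0.1, -0.4]
gripper_width: 0.0415
```

Run:
```python
from h import *
s=r.get_state();print(s["tcp_pos"],s["gripper_width"],s["time_s"])
c=r.get_calibration("wrist");im=r.capture("wrist");cv2.imwrite("pics/w3.png",im[:,:,::-1])
for v in range(40,90,2):pass
H=hsv(im);col=im[20:200,318].astype(int)
print([ (20+i,col[i].tolist()) for i in range(24,64,3)])
for v in(51,52,78,79):print(v,onz(c,(318,v),.075).round(4))
```

```text
[ 0.50329962 -0.09413086  0.31200079] 0.04154258871614599 10.4667
[(44, [255, 219, 41]), (47, [255, 219, 41]), (50, [254, 211, 41]), (53, [124, 74, 53]), (56, [130, 85, 66]), (59, [132, 87, 68]), (62, [134, 89, 72]), (65, [135, 92, 73]), (68, [136, 92, 76]), (71, [130, 82, 62]), (74, [119, 59, 26]), (77, [119, 58, 22]), (80, [221, 138, 33]), (83, [255, 221, 43])]
51 [ 0.622  -0.0768  0.075 ]
52 [ 0.6215 -0.0769  0.075 ]
78 [ 0.6084 -0.0787  0.075 ]
79 [ 0.6079 -0.0787  0.075 ]
```

View pics/w3.png

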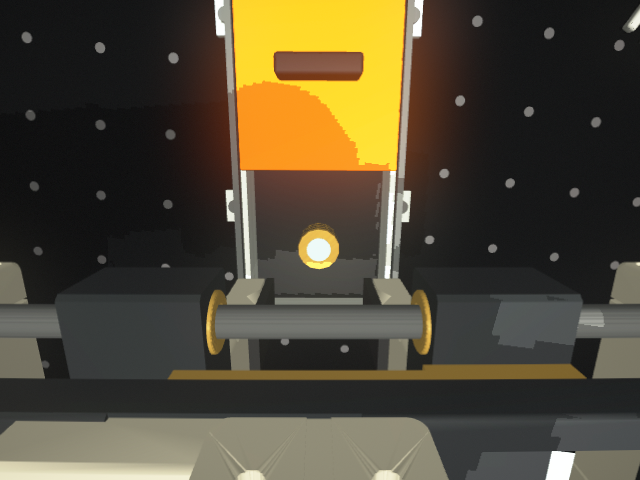

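The lens stands upright on the compartment floor at (318,248), clear of the walls. The handle's far face is at row 52. Next I'll close the fingers and go behind the handle.

>>> carry_out(
  plan=[
    [[0.01, 0, 0], [0, 0, 0], 255],
    [[0.02, 0, 0], [0, 0, 0], 255],
    [[0.025, 0, 0], [0, 0, 0], 255],
    [[0.025, 0, 0], [0, 0, 0], 255],
    [[0.025, 0, 0], [0, 0, 0], 255],
    [[0.02, 0, 0], [0, 0, 0], 255],
    [[0.014, 0, 0], [0, 0, 0], 255],
    [[0.007, 0, 0], [0, 0, 0], 255],
    [[0, 0, 0], [0, 0, 0], 255],
    [[0, 0, 0], [0, 0, 0], 255],
    [[0, 0, 0], [0, 0, 0], 255],
  ],
)

```text
time_s: 11.43
tcp_pos: [0.6471, -0.0742, 0.3107]
eef_rot: [-180.0, 0.1, 7.9]
contact_force: [0.4, -1.0, 0.6]
gripper_width: 0.0006
```

>>> carry_out(
  plan=[
    [[0, 0, 0.01], [0, 0, 0], 255],
    [[0, 0, 0.015], [0, 0, 0], 255],
    [[0, 0, 0.015], [0, 0, 0], 255],
    [[0, 0, 0.013], [0, 0, 0], 255],
    [[0, 0, 0.01], [0, 0, 0], 255],
    [[0, 0, 0.006], [0, 0, 0], 255],
    [[0, 0, 0.004], [0, 0, 0], 255],
    [[0, 0, 0.002], [0, 0, 0], 255],
    [[0, 0, 0], [0, 0, 0], 255],
  ],
)

```text
time_s: 12.18
tcp_pos: [0.6478, -0.0741, 0.2361]
eef_rot: [180.0, -0.0, 7.9]
contact_force: [0.1, 0.4, 0.1]
gripper_width: 0.0007
```

>>> carry_out(
  plan=[
    [[-0.005, 0, 0], [0, 0, 0], 255],
    [[-0.005, 0, 0], [0, 0, 0], 255],
    [[-0.005, 0, 0], [0, 0, 0], 255],
    [[-0.008, 0, 0], [0, 0, 0], 255],
    [[-0.008, 0, 0], [0, 0, 0], 255],
    [[-0.008, 0, 0], [0, 0, 0], 255],
    [[-0.008, 0, 0], [0, 0, 0], 255],
    [[-0.008, 0, 0], [0, 0, 0], 255],
    [[-0.008, 0, 0], [0, 0, 0], 255],
    [[-0.008, 0, 0], [0, 0, 0], 255],
    [[-0.008, 0, 0], [0, 0, 0], 255],
    [[-0.008, 0, 0], [0, 0, 0], 255],
  ],
)

```text
time_s: 13.18
tcp_pos: [0.5609, -0.0862, 0.2362]
eef_rot: [180.0, -0.0, 7.9]
contact_force: [2.6, 0.7, 1.4]
gripper_width: 0.0002
```

>>> carry_out(
  plan=[
    [[-0.006, 0, 0], [0, 0, 0], 255],
    [[-0.005, 0, 0], [0, 0, 0], 255],
    [[-0.005, 0, 0], [0, 0, 0], 255],
    [[-0.004, 0, 0], [0, 0, 0], 255],
    [[-0.003, 0, 0], [0, 0, 0], 255],
    [[-0.003, 0, 0], [0, 0, 0], 255],
    [[0, 0, 0], [0, 0, 0], 255],
  ],
)

```text
time_s: 13.77
tcp_pos: [0.5353, -0.0897, 0.2361]
eef_rot: [-180.0, 0.0, 7.9]
contact_force: [1.0, -0.7, -0.7]
gripper_width: 0.0005
```

>>> carry_out(
  plan=[
    [[-0.003, 0, 0], [0, 0, 0], 255],
    [[-0.002, 0, 0], [0, 0, 0], 255],
    [[-0.002, 0, 0], [0, 0, 0], 255],
    [[-0.001, 0, 0], [0, 0, 0], 255],
    [[0, 0, 0], [0, 0, 0], 255],
  ],
)

```text
time_s: 14.18
tcp_pos: [0.5276, -0.0908, 0.236]
eef_rot: [-180.0, 0.0, 7.9]
contact_force: [0.4, 0.7, 0.4]
gripper_width: 0.0009
```

>>> carry_out(
  plan=[
    [[-0.001, 0, 0], [0, 0, 0], 255],
    [[-0.001, 0, 0], [0, 0, 0], 255],
    [[0, 0, 0], [0, 0, 0], 255],
  ],
)

```text
time_s: 14.43
tcp_pos: [0.5258, -0.091, 0.2361]
eef_rot: [-180.0, 0.0, 7.9]
contact_force: [1.5, 0.7, 0.1]
gripper_width: 0.0005
```

>>> carry_out(
  plan=[
    [[-0.001, 0, 0], [0, 0, 0], 255],
    [[-0.001, 0, 0], [0, 0, 0], 255],
    [[0, 0, 0], [0, 0, 0], 255],
  ],
)

```text
time_s: 14.68
tcp_pos: [0.5251, -0.091, 0.2365]
eef_rot: [180.0, -0.2, 7.9]
contact_force: [5.8, 0.1, -4.0]
gripper_width: 0.0002
```

>>> carry_out(
  plan=[
    [[-0.001, 0, 0], [0, 0, 0], 255],
    [[0, 0, 0], [0, 0, 0], 255],
  ],
)

```text
time_s: 14.85
tcp_pos: [0.5247, -0.0911, 0.2366]
eef_rot: [180.0, -0.3, 7.9]
contact_force: [6.9, -1.2, -6.8]
gripper_width: 0.001
```

>>> carry_out(
  plan=[
    [[-0.001, 0, 0], [0, 0, 0], 255],
    [[0, 0, 0], [0, 0, 0], 255],
  ],
)

```text
time_s: 15.02
tcp_pos: [0.5244, -0.0911, 0.2368]
eef_rot: [180.0, -0.4, 8.0]
contact_force: [9.6, 0.4, -8.6]
gripper_width: 0.0006
```

The force rose to about 10 N right where the end stop was expected. I'll back off, lift and check.

>>> carry_out(
  plan=[
    [[0.004, 0, 0], [0, 0, 0], 255],
    [[0.006, 0, 0], [0, 0, 0], 255],
    [[0.008, 0, 0], [0, 0, 0], 255],
    [[0, 0, -0.01], [0, 0, 0], 255],
    [[0, 0, -0.02], [0, 0, 0], 255],
    [[0, 0, -0.025], [0, 0, 0], 255],
    [[0, 0, -0.025], [0, 0, 0], 255],
    [[0, 0, -0.02], [0, 0, 0], 255],
    [[0, 0.02, 0], [0, 0, 0], 255],
    [[0, 0.03, 0], [0, 0, 0], 255],
    [[0, 0.035, 0], [0, 0, 0], 255],
    [[0, 0.035, 0], [0, 0, 0], 255],
  ],
)

```text
time_s: 16.02
tcp_pos: [0.5563, -0.2088, 0.3374]
eef_rot: [180.0, -0.0, 8.0]
contact_force: [0.9, 0.0, 0.7]
gripper_width: 0.0005
```

>>> carry_out(
  plan=[
    [[0, 0.035, 0], [0, 0, 0], 255],
    [[0, 0.035, 0], [0, 0, 0], 255],
    [[0, 0.035, 0], [0, 0, 0], 255],
    [[0, 0.035, 0], [0, 0, 0], 255],
    [[0, 0.02, 0], [0, 0, 0], 255],
    [[0, 0, 0], [0, 0, 0], 255],
    [[0, 0, 0], [0, 0, 0], 255],
  ],
)

```text
time_s: 16.6
tcp_pos: [0.5779, -0.3677, 0.3359]
eef_rot: [-180.0, 0.1, 7.8]
contact_force: [0.2, -0.1, 0.3]
gripper_width: -0.0002
```

Run:
```python
from h import *
im=r.capture("top");c=r.get_calibration("top")
S=hsv(im)[125:245,290:365];o=(S[...,0]>8)&(S[...,0]<25)&(S[...,1]>180)&(S[...,2]>120)
k=blobs(o)[0];W=np.array([onz(c,q,.053) for q in cv2.boxPoints(cv2.minAreaRect(k))+[290,125]]);print(W[:,:2].round(4).tolist(),W.mean(0).round(4))
H=hsv(im);b=(H[...,0]>95)&(H[...,0]<125)&(H[...,1]>120)&(H[...,2]>120)
for q in blobs(b[:, :400]):
    print("blue",ctr(q))
print(r.get_state()["time_s"])
cv2.imwrite("pics/t2.png",im[:,:,::-1])
```

```text
[[0.5285, -0.0245], [0.5663, -0.038], [0.56, -0.0542], [0.5223, -0.0407]] [ 0.5443 -0.0393  0.053 ]
blue (179.36897274633122, 204.82599580712787)
16.65
```

View pics/t2.png

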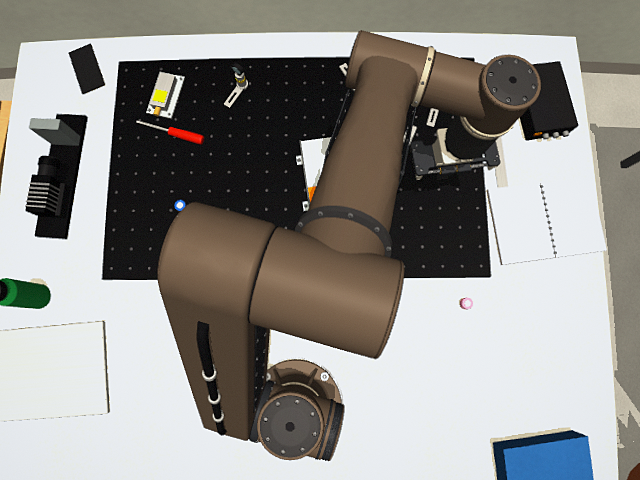

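The arm hides the case in the top view. The blue optic is still at (180,205). I'll use the scene camera instead.

Run:
```python
from h import *
im=r.capture("scene");c=r.get_calibration("scene")
S=hsv(im)[215:385,190:330];o=(S[...,0]>8)&(S[...,0]<25)&(S[...,1]>180)&(S[...,2]>120)
k=blobs(o)[0];W=np.array([onz(c,q,.053) for q in cv2.boxPoints(cv2.minAreaRect(k))+[190,215]]);print(W[:,:2].round(4).tolist(),W.mean(0).round(4))
cv2.imwrite("pics/s2.png",im[:,:,::-1])
```

```text
[[0.5761, -0.1345], [0.4482, -0.159], [0.4445, -0.0502], [0.5697, -0.0333]] [ 0.5096 -0.0943  0.053 ]
```

View pics/s2.png

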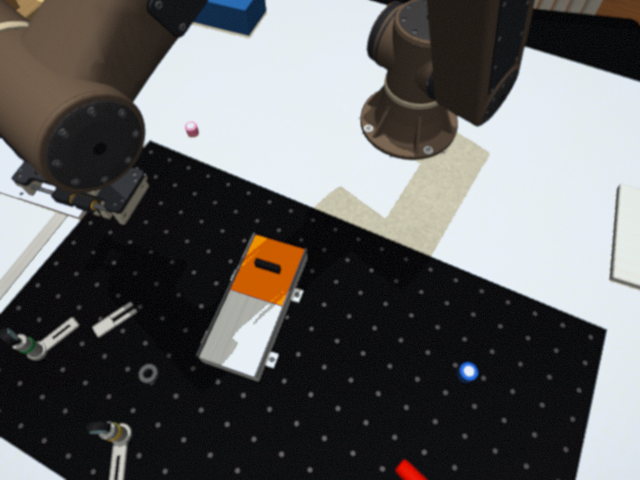

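The cover reaches the near wall with its handle at (267,266). It moved 108 mm, which matches the measured opening. The blue optic is still at (468,371). Handing in.

```bash
python3 -c "
from plant import r
print(r.close_job(), r.get_state()['time_s'])"
```

```text
the job is handed in; nothing more can be done
the job is handed in; nothing more can be done
```

The brass-ringed lens is in the case with the orange cover slid shut over it, and I handed the job in at about 17 s of the 53 s allowed.

- **Lens:** I lowered it until light floor contact (about 10 N at most), then opened the fingers partway. The wrist picture after lifting showed it standing upright on the compartment floor, clear of the walls.
- **Cover:** I pushed it by the handle with closed fingers to the end stop, where the force rose to about 10 N at the expected place. The scene camera measured 108 mm of travel, equal to my estimate of how far it started open, good to about 2 mm.
- **Blue optic:** It did not move. It sat at the same spot in both cameras before and after.
- **At hand-in:** The arm was raised to the side and touched nothing.
- **Failed check:** The last top-view measurement of the cover was useless because the arm hid the case, so the final cover check rests on the scene camera and the end-stop force.

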